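Load a tube rack into the analyser's spring-fed rack loader

ROBOT

A 6-joint arm with a two-finger parallel gripper is mounted at the origin on the work surface. World frame = base frame: x ahead of the robot, y to its left, z up, the work surface at z = 0. Lengths are in m, angles in rad, forces in N, time in s.
With the tool pointing down it reaches from about 0.15 to 0.775 m from the base axis. Payload 6.1 kg.
Tool frame: the origin (TCP) lies on the centre line of the jaws, within the pads' length; the fingertips stand 14 mm ahead of it and the grasp point (between the pads) lies 5 mm behind it (r.tcp_to_tips is the distance from the TCP to the fingertips, in m); z points along the fingers, y is the line along which they close (so a half turn about z gives the same grasp; the last joint's range is limited). The gripper opens to 85 mm and grips with 20 to 120 N. Pads are 22 mm wide; open, the fingers measure 114 mm over their backs; the gripper's body (76 mm by 85 mm) begins 54 mm behind the grasp point. The pads swing forward as they close: fully open they stand 13 mm farther back than shut.
Start: joints at [1.252, 0.126, -0.04, 1.405, 0, 1.571], TCP at [0.165, 0.499, 0.245] pointing down, gripper open.
Joint ranges: [-2.72, 2.72], [-0.95, 1.95], [-1.27, 1.35], [-1.78, 2.02], [-1.46, 1.47], [-3.14, 3.14]. Speed limits (rad/s): [2.39, 2.39, 3.01, 3.14, 3.14, 3.14].

INTERFACE

Orientations are given as a unit quaternion [x, y, z, w].
In Python, from cell import r gives the robot as it stands. The module is installed in compiled form; this text tells all that it offers.
- The arm moves only by the tool servo_tool, never from a script. Its argument "deltas" is a list of rows, each a list of 6 numbers: the shift along the tool's x, y, z in mm, then the turn, a rotation vector about the tool's x, y, z in degrees. A call has 1 to 20 rows; each row is the pose to reach, as a shift and turn from the pose commanded when the call began, along the tool's axes at that moment; what a row does not reach only later rows make up. A row lasts 1/8 s, in which the tool goes at most 62.5 mm and 10.7 degrees, less where a joint would pass 70% of its speed; a pose out of reach is approached as far as the arm can. A call with a gripper value outside its range is refused whole. "fingers" is the closure, from -1 (fully open) to 1 (shut), set as the call begins (left out, the last holds). The fingers move at their own pace and stop on an object; the grip force is fixed at half the most. Time passes only in rows, so rows that repeat a pose let the fingers close. It gives the time, the measured TCP pose, the force, the opening and the grip force at its end, in the units of the state.
- r.read_state(): the state, without advancing time (a new reading comes with each control period).
- r.read_camera(name): name is "scene" or "top" or "wrist"; returns the picture (480x640x3 uint8, red, green, blue); there is no depth.
- r.camera_model(name): a dict with "K" (3x3 intrinsics, pixels), "rvec" (rotation vector, rad) and "tvec" (3), from world to camera coordinates, as OpenCV has them; the wrist camera has in their place "T_tool_cam" (4x4, takes a point from camera to tool coordinates, whose origin is the TCP and whose axes are the flange's). Camera axes: x right, y down, z forward; pixel columns grow to the right and rows downward; lengths in m; the calibration is good to about 2 mm. A picture is of the moment at which its call begins: read the wrist's pose just before it. camera_model takes no time and is no camera call.
- r.sign_off(): hands the job in; it is judged then, once.
The state is a dict: "time": time; "q": joint angles; "qvel": joint speeds; "joint_efforts": joint torques, N m; "eef_pos": TCP position; "eef_rot": TCP orientation; "contact_force": force on the tool from outside, world axes, zero at the start; "torque": the same for the moment, N m; "opening": finger opening in m; "grip_force": force on a finger pad.
Only numpy, scipy, OpenCV 4.12 (cv2) and the standard library are available. Lean on these libraries where they do the work, as an engineer would, in place of code of your own. Each camera call takes 0.05 s, during which the arm holds its last target. There are 200 camera calls.

TASK

Load the rack of five capped tubes from the bench into the sample loader, behind the rack that is already waiting there: draw the sprung pusher back by its black knob and park its lever in the holding notch so that it stays back by itself, stand the rack upright across the lane in the space that opens, then take the lever out of the notch and ease the pusher forward until it presses both racks up against the gate. Never let the pusher snap forward, do not drop the rack or tip any rack over, and leave everything else on the bench alone.

Things in the scene. Friction and masses are not known exactly. Their poses are not given: they have to be found in the camera images.
- loader: Rack loader, a white housing 249 x 322 mm fixed to the bench. Origin on the bench under its middle; z up, +y along the lane to the gate, +x to its back (away from the robot). All offsets below: mm, this frame. A rail housing (x 15 to 85, y -142 to 105, slotted steel top plate at z 78) runs along the back of the lane; the lever stem comes up through the slot.
- guard (a point): Middle of the front edge, lower side, of the clear level splash guard over the rail housing (x 49, y 0, z 206). The sheet reaches back to x 120, 6 mm thick, y -142 to 140, and down an upright sheet at x 117. The knob runs under it: come from the front (-x) with the tool tilted 35 to 45 degrees from vertical, the hand leaning towards the robot.
- knob (a point): Centre of the black ball knob, 33 mm across, 29 mm high, 37 mm above the slotted plate when the lever is upright; it then stands at x 60, z 115, y = 77 - pusher. The lever turns about a line along y at x 60, z 26, which is 89 mm below the knob. z axis: up along the 9 mm stem.
- pusher (a joint): Travel of the pusher in m, growing as it is drawn back along -y of the loader; a spring drives it forward with 6 to 7 N. Its face (x -98 to 4, up to z 68, plate 8 mm thick) is at y = 95 - travel. Starts resting on the waiting rack, about 0.017; with two racks pressed to the gate about 0.039. The slot's end stops it at 0.134.
- lever (a joint): Lean of the lever in rad: 0 upright (a light spring, 1 to 2 N at the knob, brings it there), growing as the knob comes towards -x (the robot). It leans only about 0.04 in the straight slot, but up to about 0.42 when pusher is 0.124 to 0.134. Parked in the pocket it reads 0.34 to 0.42.
- slot (a point): Back end of the straight slot at the top plate (x 60, y -54.5, z 78; pusher 0.1315). The slot is J-shaped: it runs from here along +y, and from here also 20 mm towards -x, then 12 mm forward (+y) into a pocket. Stem leaned fully over and eased forward into the pocket, it holds by itself. To free it, draw it back past 0.126: the lever swings upright and the pusher wants to run forward.
- notch (a point): Middle of the pocket at the top plate (x 40, y -35, z 78), 17 mm wide along x, beside the straight slot, where the stem parks. Parked: pusher about 0.112, lever about 0.36; the knob is then at about x 29, y -35, z 109.
- lane (a point): Point on the lane floor (x -50, y 20, z 20), midway between the near fence (x -115, top at z 40) and the rail housing (x 15), in the space that opens between the waiting rack and the parked pusher: y -17 to y 78. The lane is 130 mm wide and open above.
- gate (a point): Foot of the gate face that stops the racks, mid-lane (x -50, y 100, z 20). The gate housing behind it reaches to y 168 and up to z 86.
- rack_mid (a point): The rack to load: grey, 118 long (x axis) x 22 wide (y axis) x 60 mm high, with five tubes in a row whose lilac caps reach 84 mm above its foot; 0.1 to 0.2 kg; upright on the bench left or right of the loader. Point: its middle, 30 mm above its foot. Grip it across the 22 mm at the solid band 44 to 60 mm above its foot.
- waiting_mid (a point): middle, 30 mm above its foot, of the same kind of rack, full, that waits in the lane against the gate; its x axis lies along the loader's x.
- spare_mid (a point): middle, 30 mm above its foot, of an empty rack of the same size without tubes, standing on the other side of the bench: leave it alone.
- wash: white squeeze bottle 62 mm across, 170 mm high; leave alone. Origin under its middle.
- pot: clear jar 52 mm across, 70 mm high; leave alone. Origin under its middle.
- pipette: pipette lying on the bench, 260 mm long along its x axis, 22 mm thick; leave alone. Origin under its middle.
- marker: marker pen lying on the bench, 125 mm long along its x axis, 16 mm thick; leave alone. Origin under its middle.

How it is judged:
On the way, in this order (a step that is already met when the one before it is completed fails the run):
1. the pusher is drawn back and parked in its notch, and stays there by itself (value of joint pusher between 0.107 and 0.119 m and value of joint lever above 0.27 rad and contact force between the fingers and loader below 0.1 N), for 0.3 s.
2. the rack stands by itself in the lane between the waiting rack and the parked pusher (value of joint pusher above 0.107 m and value of joint lever above 0.27 rad and y of rack_mid in the frame of loader between -0.012 and 0.074 m and x of rack_mid in the frame of loader between -0.062 and -0.038 m and z of rack_mid in the frame of loader below 0.054 m and angle between rack_mid's own z axis and vertical below 0.08 rad and contact force between the fingers and rack below 0.1 N), for 0.2 s.
At the end, for the whole second after the job is handed in: Lever upright (under 0.10 rad); pusher at rest at 33 to 46 mm; rack on the lane floor, upright and square to within 4.5 degrees, its middle at loader y 60 to 74 mm and within 12 mm of mid-lane; waiting rack upright, its middle within 17 mm of the gate (value of joint lever below 0.1 rad and value of joint pusher between 0.033 and 0.046 m and velocity of joint pusher between -0.01 and 0.01 m/s and y of rack_mid in the frame of loader between 0.06 and 0.074 m and x of rack_mid in the frame of loader between -0.062 and -0.038 m and z of each of rack_mid, waiting_mid in the frame of loader below 0.054 m and angle between each of rack_mid, waiting_mid's own z axis and vertical below 0.08 rad and angle between the x axis of rack_mid and the x axis of loader, either way round below 0.08 rad and linear speed of rack below 0.02 m/s and y of waiting_mid in the frame of loader above 0.083 m); the robot touches nothing.
It fails at once if the pusher snaps forward (faster than 0.6 m/s) (velocity of joint pusher below -0.6 m/s).
It fails at once if the rack is let fall or flung (contact force between the fingers and rack below 0.05 N and linear speed of rack above 0.45 m/s).
It fails at once if a rack is tipped over (more than 35 degrees) (angle between any of rack_mid, waiting_mid, spare_mid's own z axis and vertical above 0.6 rad).
It fails at once if something else on the bench is shifted by more than 30 mm (distance of any of spare_mid, wash, pot, pipette, marker from where it was at the start of the episode above 0.03 m).
It also fails if it takes over 72 s, if anything falls off the work surface, if the arm or the gripper's body presses on something with over 40 N, if the wrist force passes 120 N, or if a joint passes its speed limit or range.

## Working session

There is one attempt and no reset: what is moved stays moved. The work goes in short steps, Python scripts to look and compute and a tool call to move; the robot and the scene stay as the last step left them, time stands still between calls to the robot, and variables do not carry over. Pictures are saved under pics/ and viewed, at most 13 in all, crops included, and the job is handed in when it is done.

Besides the shell and the picture viewer there is one more tool, called after "Call:" as name([rows], argument=value, ...), one row to a line, values as JSON. servo_tool: Moves the arm, as the interface text tells. Its arguments: {"type":"object","properties":{"deltas":{"type":"array","items":{"type":"array","items":{"type":"number"}}},"fingers":{"type":"number"}},"required":["deltas"]}

```bash
mkdir -p pics
python3 - <<'E'
from cell import r
import cv2,numpy as np
for n in ("top","scene"):
    im=r.read_camera(n); cv2.imwrite(f"pics/{n}0.png",im[:,:,::-1])
    m=r.camera_model(n); print(n,np.round(m["K"],1).tolist(),np.round(m["rvec"],4),np.round(m["tvec"],4))
s=r.read_state(); print({k:np.round(v,3) for k,v in s.items()}, r.tcp_to_tips)
print(np.round(r.camera_model("wrist")["T_tool_cam"],3))
E
```

```text
top [[440.0, 0.0, 315.1], [0.0, 440.0, 238.5], [0.0, 0.0, 1.0]] [ 2.1274 -2.1561  0.1555] [0.0213 0.5368 1.0876]
scene [[551.5, 0.0, 321.6], [0.0, 551.5, 239.9], [0.0, 0.0, 1.0]] [ 2.3522 -0.7423  0.2799] [-0.4096  0.3303  1.2085]
{'time': np.float64(0.1), 'q': array([ 1.252,  0.126, -0.041,  1.405,  0.   ,  1.571]), 'qvel': array([ 0.   , -0.001,  0.002, -0.   , -0.   , -0.   ]), 'joint_efforts': array([ 0.000e+00, -4.369e+01,  3.536e+01,  1.400e-02, -0.000e+00,
        0.000e+00]), 'eef_pos': array([0.164, 0.498, 0.245]), 'eef_rot': array([ 0.159,  0.987, -0.001, -0.   ]), 'contact_force': array([-0.804, -0.649, -0.908]), 'torque': array([-0.017, -0.027, -0.035]), 'grip_force': np.float64(0.0), 'opening': np.float64(0.085)} 0.014
[[ 0.001 -0.952 -0.305  0.078]
 [ 1.     0.001  0.002  0.   ]
 [-0.001 -0.305  0.952 -0.129]
 [ 0.     0.     0.     1.   ]]
```

View pics/top0.png

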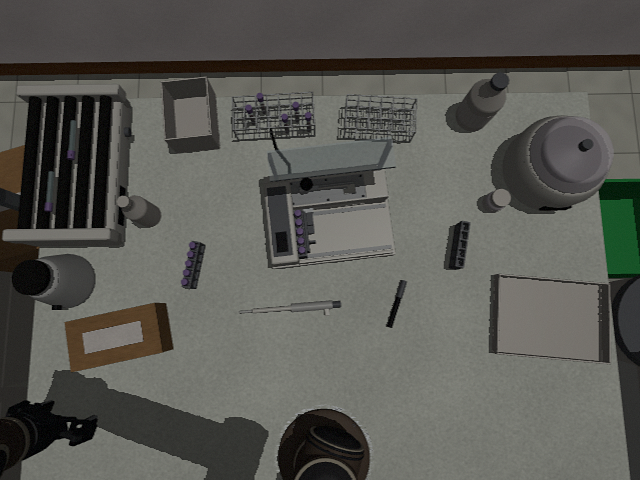

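View pics/scene0.png

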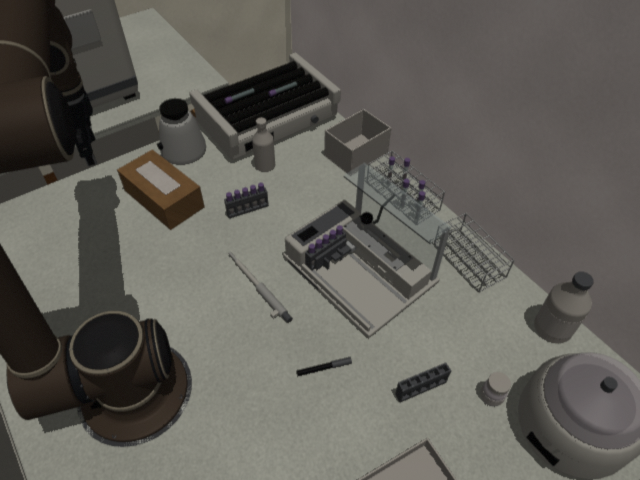

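The top view shows the loader at about (328,217) with its gate to the left. The full rack is at (193,265) and the knob is at (306,184). The spare rack is at (459,245), the pipette at (290,307) and the marker at (397,304). I'll enlarge the loader and the rack.

Run:
```python
import cv2
a=cv2.imread("pics/top0.png")
cv2.imwrite("pics/c1.png",cv2.resize(a[160:280,250:410],None,fx=5,fy=5,interpolation=cv2.INTER_CUBIC))
b=cv2.resize(a[230:300,170:220],None,fx=8,fy=8,interpolation=cv2.INTER_CUBIC)
s=cv2.imread("pics/scene0.png")
c=cv2.resize(s[180:223,220:275],None,fx=7.27,fy=7.27,interpolation=cv2.INTER_CUBIC)
import numpy as np
o=np.zeros((560,800,3),np.uint8); o[:560,:400]=b; o[:c.shape[0],400:400+c.shape[1]]=c[:, :400]
cv2.imwrite("pics/c2.png",o)
```

```text
(no output)
```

View pics/c1.png

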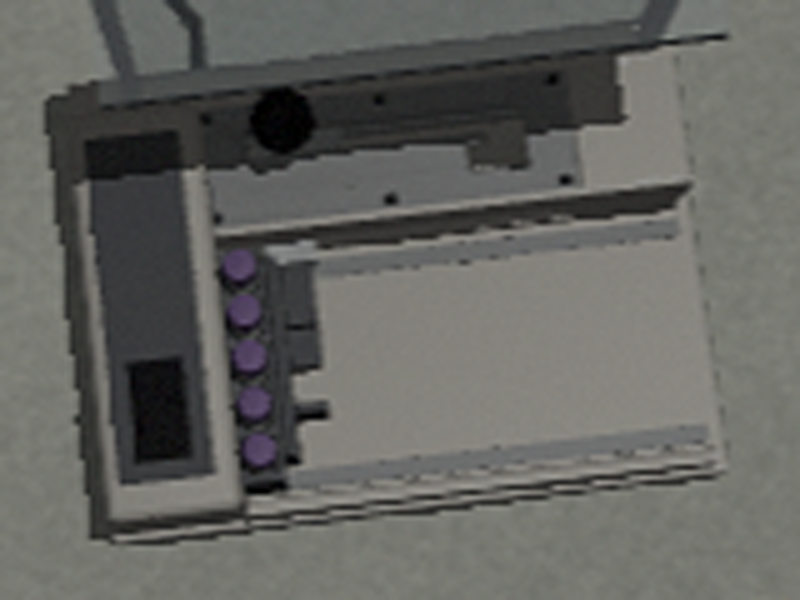

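View pics/c2.png

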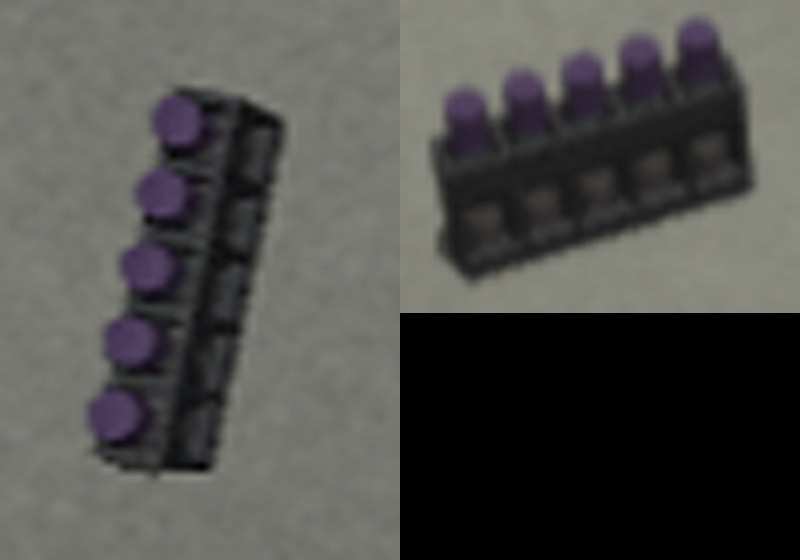

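The crops give these pixels. Knob centre is c1 (283,120). Waiting caps run from (238,266) to (259,449). Guard edge ends are (100,103) and (728,37), and the rail corner is (690,185). Rack caps in c2 run from (178,120) to (115,414).

```bash
cat > h.py <<'E'
import cv2,numpy as np
from cell import r
from scipy.spatial.transform import Rotation as R
from scipy.optimize import least_squares
def proj(n,P):
    m=r.camera_model(n); return cv2.projectPoints(np.float64(P).reshape(-1,1,3),m["rvec"],m["tvec"],m["K"],None)[0][:,0]
def ray(n,uv,z):
    m=r.camera_model(n); Rm=cv2.Rodrigues(np.float64(m["rvec"]))[0]; C=-Rm.T@np.float64(m["tvec"]).ravel()
    d=Rm.T@np.linalg.inv(m["K"])@[uv[0],uv[1],1]; return C+d*(z-C[2])/d[2]
E
python3 - <<'E'
from h import *
c1=lambda u,v:(250+u/5-.4,160+v/5-.4)
caps=[c1(*p) for p in [(238,266),(243,311),(249,356),(254,404),(259,449)]]
W=np.array([ray("top",p,.104) for p in caps]); print(W.round(4).tolist())
obs=[((60,60,115),c1(283,120)),((49,140,206),c1(100,105)),((49,-142,206),c1(728,37)),((15,-142,78),c1(690,185)),((-50,89,104),caps[2])]
L=np.array([o[0] for o in obs])/1e3; U=np.array([o[1] for o in obs])
def w(p,L): c,s=np.cos(p[2]),np.sin(p[2]); return np.c_[p[0]+c*L[:,0]-s*L[:,1],p[1]+s*L[:,0]+c*L[:,1],L[:,2]]
f=lambda p:(proj("top",w(p,L))-U).ravel()
s=least_squares(f,[.5,0,0],loss='soft_l1'); print("loader",s.x,np.degrees(s.x[2]),f(s.x).reshape(-1,2).round(1).tolist())
d=W[0]-W[4]; print("yaw caps",np.degrees(np.arctan2(d[1],d[0])),np.linalg.norm(d))
print("scene knob pred",proj("scene",w(s.x,np.array([[.06,.06,.115],[-.05,.089,.104]]))))
c2=lambda u,v:(170+u/8-.44,230+v/8-.44)
Rk=np.array([ray("top",c2(*p),.084) for p in [(178,120),(161,192),(147,267),(131,342),(115,414)]])
d=Rk[0]-Rk[4]; print("rack",Rk.mean(0),np.degrees(np.arctan2(d[1],d[0])),np.linalg.norm(d))
print("scene rack pred",proj("scene",Rk))
E
```

```text
[[0.5914, 0.0568, 0.104], [0.5691, 0.0545, 0.104], [0.5469, 0.0518, 0.104], [0.5233, 0.0495, 0.104], [0.5014, 0.0473, 0.104]]
loader [ 0.6074987  -0.03102911  0.09836534] 5.635918924754732 [[-0.3, 0.0], [0.1, 0.6], [0.0, 0.4], [0.6, -0.5], [-0.4, -0.9]]
yaw caps 6.015541416512206 0.09056602018820406
scene knob pred [[366.06123825 217.96399657]
 [325.42745369 235.75803798]]
rack [0.47448109 0.3260216  0.084     ] -10.444952615614454 0.0914588622746613
scene rack pred [[260.15833429 184.29835818]
 [252.25495597 186.60165672]
 [244.21334663 189.25232849]
 [236.04023353 191.77621374]
 [228.14192266 194.1614845 ]]
```

```bash
cat >> h.py <<'E'
LP=np.array([.6075,-.0310]); LY=np.radians(5.8)
RL=R.from_euler('z',LY)
def l2w(p): return RL.apply(np.array(p)/1e3)+[*LP,0]
def w2l(p): return RL.inv().apply(np.array(p)-[*LP,0])*1e3
def ori(tilt,yaw=LY):  # tool y along +y of frame, z down & forward by tilt
    s,c=np.sin(np.radians(tilt)),np.cos(np.radians(tilt))
    return R.from_euler('z',yaw)*R.from_matrix(np.array([[-c,0,-s],[0,1,0],[s,0,-c]]).T)
def st():
    s=r.read_state(); p=np.array(s["eef_pos"]); q=R.from_quat(s["eef_rot"])
    print("t %.2f"%s["time"],"w",p.round(4),"L",w2l(p).round(1),"F",np.round(s["contact_force"],1),"open %.4f grip %.1f"%(s["opening"],s["grip_force"]),"q",np.round(s["q"],2)); return p,q
def delta(pw,q1,p=None,q=None):
    if p is None: p,q=st()
    print("d mm",(q.inv().apply(np.array(pw)-p)*1e3).round(1),"rot",np.degrees((q.inv()*q1).as_rotvec()).round(2))
def grasp(pl,tilt): # loader-frame grasp point -> TCP world
    return l2w(pl)+.005*ori(tilt).as_matrix()[:,2]
E
python3 - <<'E'
from h import *
o=ori(42)
g=grasp([60,60,115],42); print(g,"knob",l2w([60,60,115]))
delta(g-.13*o.as_matrix()[:,2],o)
E
```

```text
[0.66445799 0.03509432 0.11128428] knob [0.66112946 0.03475622 0.115     ]
t 0.10 w [0.1644 0.4982 0.2446] L [-387.3  571.3  244.6] F [-0.8 -0.6 -0.9] open 0.0853 grip 0.0 q [ 1.25  0.13 -0.04  1.41  0.    1.57]
d mm [-540.5 -318.5   37.2] rot [ -8.89 -41.39 -22.94]
```

Call:
servo_tool([
  [-34,-20,2,0,0,0],
  [-68,-40,4,0,0,0],
  [-102,-60,7,0,0,-4],
  [-136,-80,9,-1,-4,-8],
  [-170,-100,12,-2,-8,-12],
  [-204,-120,14,-3,-12,-16],
  [-238,-140,16,-4,-16,-20],
  [-272,-160,19,-5,-20,-23],
  [-306,-180,21,-6,-24,-23],
  [-340,-200,24,-7,-28,-23],
  [-374,-220,26,-8,-32,-23],
  [-408,-240,28,-8.5,-36,-23],
  [-442,-260,30,-8.9,-40,-23],
  [-476,-280,33,-8.9,-41.4,-22.9],
  [-510,-300,35,-8.9,-41.4,-22.9],
  [-540,-318,37,-8.9,-41.4,-22.9],
  [-540,-318,37,-8.9,-41.4,-22.9],
  [-540,-318,37,-8.9,-41.4,-22.9],
], fingers=-0.3)

```text
time: 2.35
eef_pos: [0.5771, 0.0273, 0.2075]
eef_rot: [-0.046, 0.933, 0.019, 0.358]
contact_force: [0.3, -0.1, -0.3]
opening: 0.0556
grip_force: 0.0
```

Run:
```python
from h import *
o=ori(42)
p,q=st()
delta(grasp([60,60,115],42),o,p,q)
im=r.read_camera("wrist"); cv2.imwrite("pics/w1.png",im[:,:,::-1])
m=r.camera_model("wrist"); T=m["T_tool_cam"]
def pw(P):
    P=q.inv().apply(np.array(P)-p); c=np.linalg.inv(T)@[*P,1]; u=m["K"]@c[:3]; return (u[:2]/u[2]).round(1)
print("pred knob",pw(l2w([60,60,115])),"grasp axis", "edge",pw(l2w([76.5,60,115])),pw(l2w([60,76.5,115])),"caps",pw(l2w([-50,89,104])))
```

```text
t 2.35 w [0.5771 0.0273 0.2075] L [-24.4  61.1 207.5] F [ 0.3 -0.1 -0.3] open 0.0556 grip 0.0 q [ 0.02 -0.29 -0.74  0.39  0.05 -0.06]
d mm [ -0.9  -1.2 130.2] rot [ 0.04 -0.04 -0.11]
pred knob [317.8 235.5] grasp axis edge [317.9 247.2] [341.7 235.5] caps [379.9  91.5]
```

View pics/w1.png

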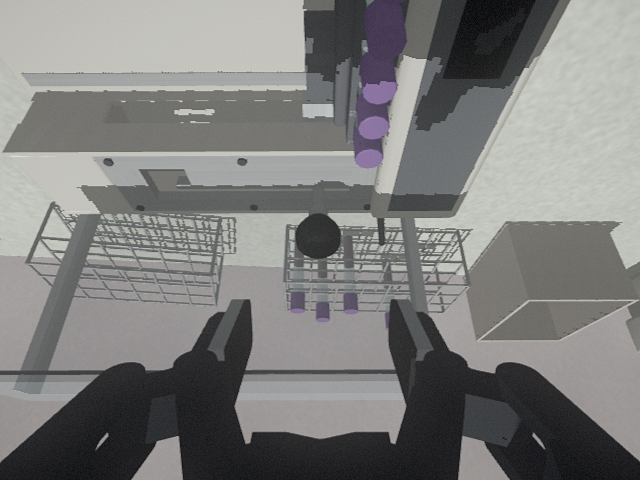

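The wrist view shows the knob at (318,236), matching the prediction of (318,235.5). Both racks beyond it are clear, so I'm advancing and gripping.

Call:
servo_tool([
  [0,-1,25,0,0,0],
  [-1,-1,50,0,0,0],
  [-1,-1,75,0,0,0],
  [-1,-1,95,0,0,0],
  [-1,-1,110,0,0,0],
  [-1,-1,122,0,0,0],
  [-1,-1,130,0,0,0],
  [-1,-1,130,0,0,0],
])

```text
time: 3.4
eef_pos: [0.6651, 0.0353, 0.112]
eef_rot: [-0.047, 0.932, 0.019, 0.358]
contact_force: [-0.3, -0.4, -0.3]
opening: 0.0554
grip_force: 0.0
```

Call:
servo_tool([
  [0,0,0,0,0,0],
  [0,0,0,0,0,0],
  [0,0,0,0,0,0],
  [0,0,0,0,0,0],
  [0,0,0,0,0,0],
], fingers=1)

```text
time: 4.03
eef_pos: [0.6654, 0.0349, 0.1132]
eef_rot: [-0.046, 0.932, 0.018, 0.359]
contact_force: [-5.5, -2.1, 6.1]
opening: 0.0286
grip_force: 59.0
```

Call:
servo_tool([
  [0,-3,0,0,0,0],
  [0,-6,0,0,0,0],
  [0,-10,0,0,0,0],
  [0,-10,0,0,0,0],
])

```text
time: 4.53
eef_pos: [0.6663, 0.0271, 0.1132]
eef_rot: [-0.048, 0.932, 0.021, 0.359]
contact_force: [-5.2, 6.0, 6.6]
opening: 0.0286
grip_force: 59.1
```

```bash
python3 -c "
from h import *
st()"
```

```text
t 4.53 w [0.6663 0.0271 0.1132] L [ 64.4  51.9 113.2] F [-5.2  6.   6.6] open 0.0286 grip 59.1 q [ 0.01 -0.02 -0.75  0.11  0.06 -0.06]
```

Call:
servo_tool([
  [0,-8,0,0,0,0],
  [0,-18,0,0,0,0],
  [0,-28,0,0,0,0],
  [0,-38,0,0,0,0],
  [0,-48,0,0,0,0],
  [0,-58,0,0,0,0],
  [0,-68,0,0,0,0],
  [0,-78,0,0,0,0],
  [0,-88,0,0,0,0],
  [0,-96,0,0,0,0],
  [0,-102,0,0,0,0],
  [0,-105,0,0,0,0],
  [0,-105,0,0,0,0],
])

```text
time: 6.15
eef_pos: [0.6771, -0.0772, 0.1132]
eef_rot: [-0.048, 0.932, 0.021, 0.359]
contact_force: [-5.2, 5.3, 6.8]
opening: 0.0286
grip_force: 59.1
```

```bash
python3 -c "
from h import *
p,q=st()
delta(p+RL.apply([-.0347,0,-.007]),q,p,q)
delta(p+RL.apply([-.017,0,-.0015]),q,p,q)"
```

```text
t 6.15 w [ 0.6771 -0.0772  0.1132] L [ 64.5 -53.  113.2] F [-5.2  5.3  6.8] open 0.0286 grip 59.1 q [-0.2   0.02 -0.7   0.13  0.2  -0.22]
d mm [ 30.4   0.1 -18.1] rot [0. 0. 0.]
d mm [ 13.6   0.  -10.3] rot [0. 0. 0.]
```

Call:
servo_tool([
  [5,0,-4,0,0,0],
  [10,0,-8,0,0,0],
  [14,0,-10,0,0,0],
  [19,0,-13,0,0,0],
  [24,0,-15,0,0,0],
  [28,0,-17,0,0,0],
  [30,0,-18,0,0,0],
  [30,0,-18,0,0,0],
])

```text
time: 7.15
eef_pos: [0.6437, -0.0802, 0.107]
eef_rot: [-0.049, 0.931, 0.021, 0.36]
contact_force: [2.2, 6.9, 2.9]
opening: 0.0284
grip_force: 59.2
```

```bash
python3 -c "
from h import *
p,q=st()"
```

```text
t 7.15 w [ 0.6437 -0.0802  0.107 ] L [ 31.  -52.6 107. ] F [2.2 6.9 2.9] open 0.0284 grip 59.2 q [-0.22 -0.03 -0.77  0.12  0.22 -0.24]
```

Call:
servo_tool([
  [0,4,0,0,0,0],
  [0,8,0,0,0,0],
  [0,12,0,0,0,0],
  [0,15,0,0,0,0],
  [0,18,0,0,0,0],
  [0,20,0,0,0,0],
  [0,20,0,0,0,0],
])

```text
time: 8.02
eef_pos: [0.6419, -0.0628, 0.1071]
eef_rot: [-0.047, 0.932, 0.018, 0.36]
contact_force: [6.1, -0.9, 1.2]
opening: 0.0289
grip_force: 59.3
```

```bash
python3 -c "
from h import *
p,q=st()"
```

```text
t 8.03 w [ 0.6419 -0.0628  0.1071] L [ 31.  -35.2 107.1] F [ 6.1 -0.9  1.2] open 0.0289 grip 59.3 q [-0.18 -0.04 -0.79  0.11  0.19 -0.21]
```

Call:
servo_tool([
  [0,0,0,0,0,0],
  [0,0,0,0,0,0],
  [0,0,0,0,0,0],
  [0,0,0,0,0,0],
  [0,0,-10,0,0,0],
  [0,0,-30,0,0,0],
  [0,0,-60,0,0,0],
  [0,0,-90,0,0,0],
  [0,0,-120,0,0,0],
  [0,0,-130,0,0,0],
  [0,0,-130,0,0,0],
], fingers=-0.3)

```text
time: 9.4
eef_pos: [0.554, -0.0718, 0.203]
eef_rot: [-0.047, 0.932, 0.018, 0.359]
contact_force: [0.1, 0.2, -0.1]
opening: 0.0555
grip_force: 0.0
```

Run:
```python
from h import *
p,q=st()
im=r.read_camera("wrist"); im=im[:,:,::-1]
m=r.camera_model("wrist"); T=m["T_tool_cam"]
def pw(P):
    P=q.inv().apply(np.array(P)-p); c=np.linalg.inv(T)@[*P,1]; u=m["K"]@c[:3]; return (u[:2]/u[2]).round(1)
print("pred knob",pw(l2w([29,-35,109])))
cv2.imwrite("pics/w2.png",im)
yaw=np.radians(-10.4); rk=np.array([.4745,.3260])
o=ori(0,yaw); delta(np.array([*rk,.20]),o,p,q)
```

```text
t 9.40 w [ 0.554  -0.0718  0.203 ] L [-57.4 -35.2 203. ] F [ 0.1  0.2 -0.1] open 0.0555 grip 0.0 q [-0.24 -0.31 -0.76  0.41  0.23 -0.26]
pred knob [319.7 234.6]
d mm [ 31.4 403.7 -23.9] rot [ 5.99 41.85 15.38]
```

View pics/w2.png

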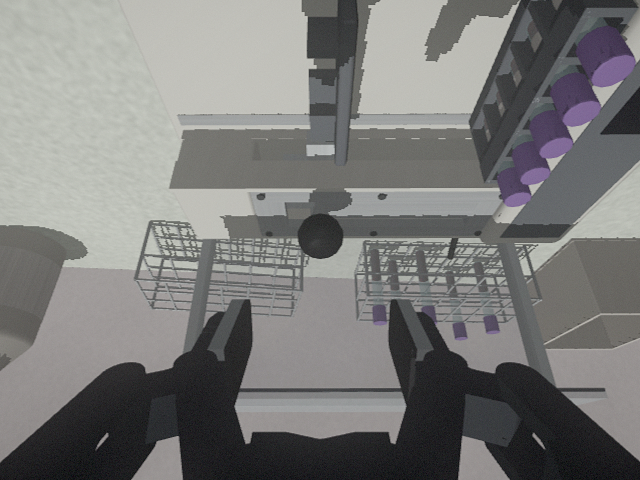

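The lever is parked: the knob sits at (320,236), against a prediction of (320,235) for the notch. Next I'm going over to the rack.

Call:
servo_tool([
  [2,30,-2,0,3,1],
  [5,65,-4,0.6,8,2],
  [8,100,-6,1.5,14,4],
  [11,135,-8,2.2,20,6],
  [14,170,-10,3,26,8],
  [17,205,-12,4,32,10],
  [20,240,-14,5,37,12],
  [23,275,-17,6,41.8,15.4],
  [25,310,-19,6,41.8,15.4],
  [28,345,-21,6,41.8,15.4],
  [30,375,-23,6,41.8,15.4],
  [31,395,-24,6,41.8,15.4],
  [31,404,-24,6,41.8,15.4],
  [31,404,-24,6,41.8,15.4],
  [31,404,-24,6,41.8,15.4],
])

```text
time: 11.32
eef_pos: [0.4747, 0.3257, 0.1998]
eef_rot: [0.091, 0.996, -0.0, -0.0]
contact_force: [0.3, 0.1, -0.3]
opening: 0.0555
grip_force: 0.0
```

Run:
```python
from h import *
p,q=st()
im=r.read_camera("wrist")[:,:,::-1]
m=r.camera_model("wrist"); T=m["T_tool_cam"]
def pw(P):
    P=q.inv().apply(np.array(P)-p); c=np.linalg.inv(T)@[*P,1]; u=m["K"]@c[:3]; return (u[:2]/u[2]).round(1)
yaw=np.radians(-10.4); rk=np.array([.4745,.3260,0])
for a in (-.0457,0,.0457): print("cap",pw(rk+[a*np.cos(yaw),a*np.sin(yaw),.084]))
cv2.imwrite("pics/w3.png",im)
print(np.round(m["K"],1).tolist())
delta(np.array([*rk[:2],.054]),ori(0,yaw),p,q)
```

```text
t 11.32 w [0.4747 0.3257 0.1998] L [-96.1 368.3 199.8] F [ 0.3  0.1 -0.3] open 0.0555 grip 0.0 q [ 0.6   0.23 -0.02  1.33  0.    0.78]
cap [319.6 169.6]
cap [319.6 238.5]
cap [319.6 300.5]
[[384.8, 0.0, 320.0], [0.0, 384.8, 239.6], [0.0, 0.0, 1.0]]
d mm [1.000e-01 3.000e-01 1.458e+02] rot [-0.01 -0.05 -0.05]
```

View pics/w3.png

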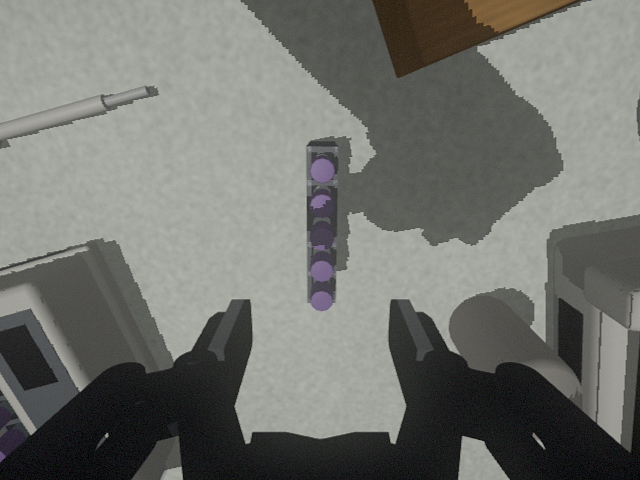

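The rack caps run from (322,170) to (321,301), about 1 mm to +y of the prediction and square to the jaws. I'm lowering and gripping.

Call:
servo_tool([
  [0,1,30,0,0,0],
  [0,1,60,0,0,0],
  [0,1,90,0,0,0],
  [0,1,115,0,0,0],
  [0,1,135,0,0,0],
  [0,1,146,0,0,0],
  [0,1,150,0,0,0],
  [0,1,150,0,0,0],
])

```text
time: 12.38
eef_pos: [0.4748, 0.3275, 0.0503]
eef_rot: [0.091, 0.996, 0.0, -0.0]
contact_force: [0.6, -0.4, 0.0]
opening: 0.0555
grip_force: 0.0
```

Call:
servo_tool([
  [0,0,0,0,0,0],
  [0,0,0,0,0,0],
  [0,0,0,0,0,0],
  [0,0,0,0,0,0],
  [0,0,0,0,0,0],
  [0,0,0,0,0,0],
], fingers=1)

```text
time: 13.12
eef_pos: [0.4749, 0.3278, 0.0506]
eef_rot: [0.091, 0.996, 0.001, 0.0]
contact_force: [-1.1, -0.4, 6.5]
opening: 0.0212
grip_force: 59.5
```

Call:
servo_tool([
  [0,0,-5,0,0,0],
  [0,0,-15,0,0,0],
  [0,0,-30,0,0,0],
  [0,0,-50,0,0,0],
  [0,0,-75,0,0,0],
  [0,0,-100,0,0,0],
  [0,0,-125,0,0,0],
  [0,0,-140,0,0,0],
  [0,0,-145,0,0,0],
  [0,0,-145,0,0,0],
])

```text
time: 14.38
eef_pos: [0.4745, 0.3274, 0.1945]
eef_rot: [0.091, 0.996, 0.0, -0.001]
contact_force: [0.6, 0.2, -2.0]
opening: 0.0208
grip_force: 58.7
```

Run:
```python
from h import *
p,q=st()
im=r.read_camera("wrist")[:,:,::-1]
cv2.imwrite("pics/w4.png",im)
delta(l2w([-50,30,195]),ori(0),p,q)
```

```text
t 14.38 w [0.4745 0.3274 0.1945] L [-96.1 370.  194.5] F [ 0.6  0.2 -2. ] open 0.0208 grip 58.7 q [ 0.6   0.23 -0.03  1.32  0.    0.79]
d mm [-139.1 -313.7   -0.6] rot [  0.    -0.06 -16.2 ]
```

View pics/w4.png

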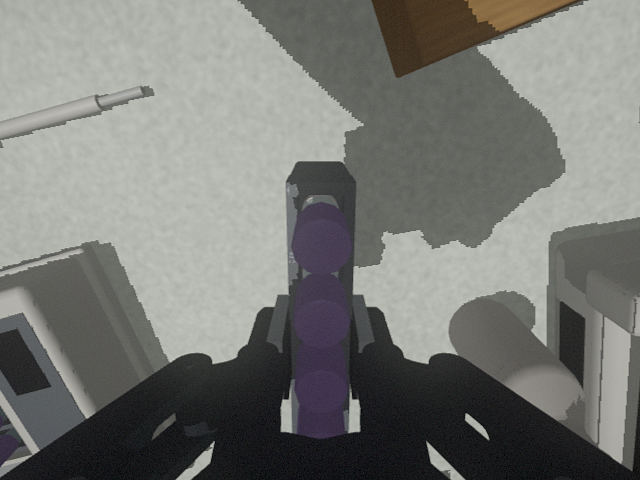

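The rack is held at its middle, with caps at (321,240), (321,320) and (320,390) straight between the fingers. I'm carrying it over the lane.

Call:
servo_tool([
  [-6,-14,0,0,0,0],
  [-16,-38,0,0,0,-1],
  [-28,-63,0,0,0,-3],
  [-40,-90,0,0,0,-5],
  [-52,-117,0,0,0,-7],
  [-64,-144,0,0,0,-9],
  [-76,-171,0,0,0,-11],
  [-88,-198,0,0,0,-13],
  [-100,-225,0,0,0,-15],
  [-112,-252,0,0,0,-16.2],
  [-124,-279,0,0,0,-16.2],
  [-133,-300,0,0,0,-16.2],
  [-137,-310,0,0,0,-16.2],
  [-139,-314,0,0,0,-16.2],
  [-139,-314,0,0,0,-16.2],
  [-139,-314,0,0,0,-16.2],
])

```text
time: 16.42
eef_pos: [0.5545, -0.0059, 0.1946]
eef_rot: [-0.051, 0.999, 0.0, -0.0]
contact_force: [0.0, -0.3, -1.5]
opening: 0.0208
grip_force: 58.8
```

Run:
```python
from h import *
p,q=st()
a=r.read_camera("scene")[:,:,::-1]; b=r.read_camera("top")[:,:,::-1]
f=lambda i:cv2.resize(i,(400,400),interpolation=cv2.INTER_CUBIC)
cv2.imwrite("pics/m5.png",np.hstack([f(a[160:360,260:460]),f(b[140:290,250:400])]))
print("top caps pred",proj("top",[l2w([x,30,229]) for x in (-95.7,-50,-4.3)]).round(1).tolist())
print("rack ends floor scene",proj("scene",[l2w([x,30,20]) for x in (-109,9)]).round(1).tolist())
delta(l2w([-50,30,71]),ori(0),p,q)
```

```text
t 16.43 w [ 0.5545 -0.0059  0.1946] L [-50.2  30.4 194.6] F [ 0.  -0.3 -1.5] open 0.0208 grip 58.8 q [-0.01  0.19 -0.08  1.31  0.   -0.11]
top caps pred [[326.5, 238.1], [324.0, 217.1], [321.5, 196.5]]
rack ends floor scene [[322.7, 283.2], [357.2, 258.8]]
d mm [ -0.3  -0.4 123.6] rot [ 0.03 -0.05  0.05]
```

View pics/m5.png

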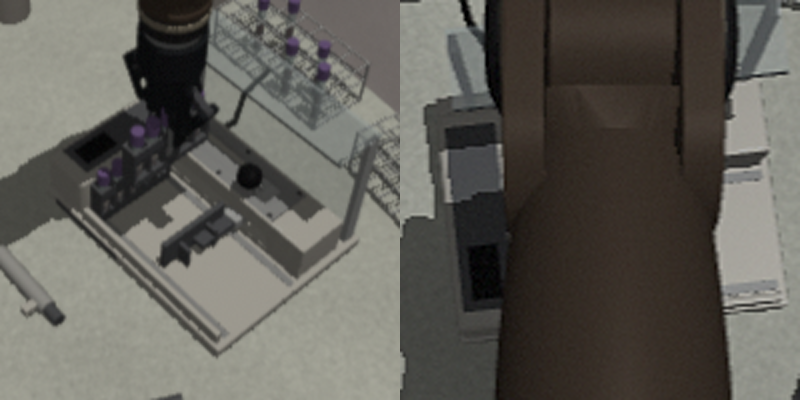

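The scene view shows the pusher parked at (200,235) in the crop, with the lane open between it and the waiting rack. The held rack hangs above the gap, so I'm lowering it.

Call:
servo_tool([
  [0,0,15,0,0,0],
  [0,0,35,0,0,0],
  [0,0,55,0,0,0],
  [0,0,75,0,0,0],
  [0,0,92,0,0,0],
  [0,0,104,0,0,0],
  [0,0,112,0,0,0],
  [0,0,117,0,0,0],
  [0,0,120,0,0,0],
  [0,0,122,0,0,0],
  [0,0,122,0,0,0],
])

```text
time: 17.9
eef_pos: [0.5546, -0.0064, 0.0728]
eef_rot: [-0.051, 0.999, 0.0, -0.0]
contact_force: [-0.2, -0.3, -0.9]
opening: 0.021
grip_force: 58.8
```

Call:
servo_tool([
  [0,0,1,0,0,0],
  [0,0,2,0,0,0],
  [0,0,2,0,0,0],
])

```text
time: 18.27
eef_pos: [0.5546, -0.0064, 0.0707]
eef_rot: [-0.051, 0.999, 0.0, -0.0]
contact_force: [0.6, -0.6, -1.7]
opening: 0.0211
grip_force: 58.9
```

Call:
servo_tool([
  [0,0,0.5,0,0,0],
  [0,0,1,0,0,0],
  [0,0,1,0,0,0],
])

```text
time: 18.65
eef_pos: [0.5546, -0.0064, 0.0706]
eef_rot: [-0.051, 0.999, 0.0, -0.0]
contact_force: [-2.9, 0.5, 5.6]
opening: 0.0209
grip_force: 60.0
```

Call:
servo_tool([
  [0,0,0.5,0,0,0],
  [0,0,1,0,0,0],
  [0,0,1,0,0,0],
])

```text
time: 19.02
eef_pos: [0.5546, -0.0065, 0.0705]
eef_rot: [-0.051, 0.999, 0.0, 0.0]
contact_force: [-6.2, -0.6, 12.5]
opening: 0.0208
grip_force: 60.9
```

Touched down. I'll relax the press and release.

Call:
servo_tool([
  [0,0,-1.5,0,0,0],
  [0,0,-1.5,0,0,0],
])

```text
time: 19.27
eef_pos: [0.5547, -0.0065, 0.0706]
eef_rot: [-0.051, 0.999, 0.0, -0.0]
contact_force: [-2.1, -0.9, 6.2]
opening: 0.021
grip_force: 59.8
```

Call:
servo_tool([
  [0,0,0,0,0,0],
  [0,0,0,0,0,0],
  [0,0,0,0,0,0],
  [0,0,0,0,0,0],
  [0,0,-10,0,0,0],
  [0,0,-30,0,0,0],
  [0,0,-60,0,0,0],
  [0,0,-100,0,0,0],
  [0,0,-135,0,0,0],
  [0,0,-150,0,0,0],
  [0,0,-150,0,0,0],
], fingers=-0.15)

```text
time: 20.65
eef_pos: [0.5551, -0.0062, 0.2207]
eef_rot: [-0.051, 0.999, 0.0, 0.0]
contact_force: [0.7, 1.1, -0.2]
opening: 0.0491
grip_force: 0.0
```

Run:
```python
from h import *
p,q=st()
m=r.camera_model("wrist"); T=m["T_tool_cam"]
def pw(P):
    P=q.inv().apply(np.array(P)-p); c=np.linalg.inv(T)@[*P,1]; u=m["K"]@c[:3]; return (u[:2]/u[2]).round(1).tolist()
a=r.read_camera("wrist")[:,:,::-1]; cv2.imwrite("pics/w6.png",a)
print("new caps",[pw(l2w([x,30,104])) for x in (-95.7,-50,-4.3)],"wait",[pw(l2w([x,89,104])) for x in (-95.7,-50,-4.3)],"knob",pw(l2w([29,-35,109])))
o=ori(42); g=grasp([29,-35,109],42); delta(g-.13*o.as_matrix()[:,2],o,p,q)
```

```text
t 20.65 w [ 0.5551 -0.0062  0.2207] L [-49.6  29.9 220.7] F [ 0.7  1.1 -0.2] open 0.0491 grip 0.0 q [-0.01  0.18 -0.03  1.36  0.   -0.11]
new caps [[319.5, 168.7], [319.4, 237.5], [319.4, 299.2]] wait [[412.5, 168.8], [407.4, 237.5], [402.9, 299.2]] knob [229.0, 344.2]
d mm [  5.  -64.9  18.8] rot [ 4.000e-02 -4.196e+01  1.000e-02]
```

View pics/w6.png

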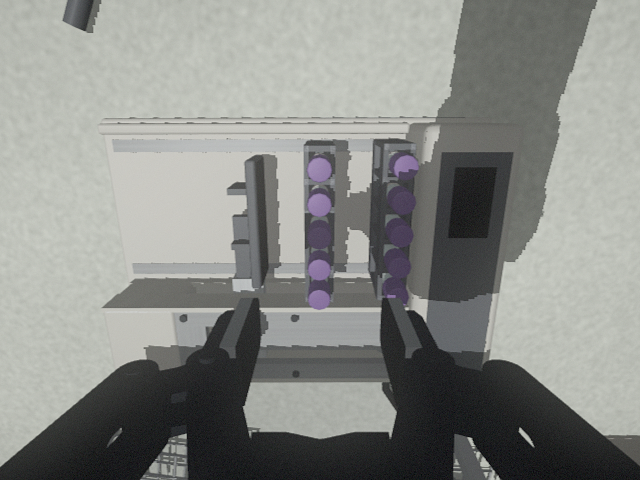

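The new rack stands at (319,168) to (319,299), exactly as predicted. The pusher is parked at (255,220) and the waiting rack is by the gate. I'm going back to the knob.

Call:
servo_tool([
  [0,-6,0,0,-5,0],
  [-1,-16,4,0,-13,0],
  [-2,-26,8,0,-21,0],
  [-2,-38,11,0,-29,0],
  [-3,-50,14,0,-36,0],
  [-3,-60,16,0,-40,0],
  [-3,-65,17,0,-42,0],
  [-3,-65,17,0,-42,0],
], fingers=-0.3)

```text
time: 21.7
eef_pos: [0.5624, -0.0709, 0.2001]
eef_rot: [-0.047, 0.933, 0.019, 0.356]
contact_force: [0.1, 0.1, -0.7]
opening: 0.0554
grip_force: 0.0
```

Run:
```python
from h import *
p,q=st()
delta(l2w([31.2,-35.2,107]),ori(42),p,q)
```

```text
t 21.70 w [ 0.5624 -0.0709  0.2001] L [-48.9 -35.1 200.1] F [ 0.1  0.1 -0.7] open 0.0554 grip 0.0 q [-0.24 -0.28 -0.75  0.41  0.22 -0.25]
d mm [  2.2  -0.2 122.8] rot [ 0.04 -0.26 -0.11]
```

Call:
servo_tool([
  [0,0,25,0,0,0],
  [1,0,50,0,0,0],
  [1,0,72,0,0,0],
  [2,0,92,0,0,0],
  [2,0,107,0,0,0],
  [2,0,117,0,0,0],
  [2,0,123,0,0,0],
  [2,0,123,0,0,0],
])

```text
time: 22.7
eef_pos: [0.6446, -0.0626, 0.1101]
eef_rot: [-0.047, 0.933, 0.018, 0.357]
contact_force: [1.2, -0.3, 0.2]
opening: 0.0556
grip_force: 0.0
```

Call:
servo_tool([
  [0,0,0,0,0,0],
  [0,0,0,0,0,0],
  [0,0,0,0,0,0],
  [0,0,0,0,0,0],
  [0,0,0,0,0,0],
], fingers=1)

```text
time: 23.32
eef_pos: [0.6452, -0.0626, 0.1115]
eef_rot: [-0.047, 0.932, 0.018, 0.359]
contact_force: [-1.8, 0.6, 5.9]
opening: 0.0289
grip_force: 59.5
```

Call:
servo_tool([
  [0,-4,0,0,0,0],
  [0,-8,0,0,0,0],
  [0,-12,0,0,0,0],
  [0,-16,0,0,0,0],
  [0,-19,0,0,0,0],
  [0,-19,0,0,0,0],
])

```text
time: 24.08
eef_pos: [0.6471, -0.0801, 0.1116]
eef_rot: [-0.048, 0.932, 0.02, 0.359]
contact_force: [-1.7, 6.2, 6.9]
opening: 0.0283
grip_force: 59.6
```

Run:
```python
from h import *
p,q=st()
for x,z in ((.017,.0055),(.0335,.0065)): delta(p+RL.apply([x,0,z]),q,p,q)
```

```text
t 24.07 w [ 0.6471 -0.0801  0.1116] L [ 34.5 -52.9 111.6] F [-1.7  6.2  6.9] open 0.0283 grip 59.6 q [-0.21 -0.03 -0.76  0.13  0.21 -0.24]
d mm [-16.3  -0.    7.3] rot [0. 0. 0.]
d mm [-29.2  -0.1  17.6] rot [0. 0. 0.]
```

Call:
servo_tool([
  [-5,0,2,0,0,0],
  [-10,0,4.5,0,0,0],
  [-15,0,7,0,0,0],
  [-20,0,10.5,0,0,0],
  [-25,0,14,0,0,0],
  [-28,0,17,0,0,0],
  [-28,0,17,0,0,0],
])

```text
time: 24.95
eef_pos: [0.6786, -0.0765, 0.1169]
eef_rot: [-0.048, 0.932, 0.02, 0.358]
contact_force: [-4.8, 6.1, 6.9]
opening: 0.0285
grip_force: 60.4
```

Run:
```python
from h import *
p,q=st()
```

```text
t 24.95 w [ 0.6786 -0.0765  0.1169] L [ 66.2 -52.5 116.9] F [-4.8  6.1  6.9] open 0.0285 grip 60.4 q [-0.19  0.02 -0.69  0.14  0.2  -0.22]
```

Call:
servo_tool([
  [0,4,0,0,0,0],
  [0,9,0,0,0,0],
  [0,14,0,0,0,0],
  [0,19,0,0,0,0],
  [0,24,0,0,0,0],
  [0,24,0,0,0,0],
])

```text
time: 25.7
eef_pos: [0.676, -0.0524, 0.117]
eef_rot: [-0.048, 0.932, 0.02, 0.358]
contact_force: [-3.1, 6.4, 7.0]
opening: 0.0286
grip_force: 60.3
```

The lever is in the straight slot, with the spring force still carried by the hand. I'm easing it forward.

Call:
servo_tool([
  [0,4,0,0,0,0],
  [0,10,0,0,0,0],
  [0,16,0,0,0,0],
  [0,21,0,0,0,0],
  [0,25,0,0,0,0],
  [0,29,0,0,0,0],
  [0,33,0,0,0,0],
  [0,37,0,0,0,0],
  [0,41,0,0,0,0],
  [0,45,0,0,0,0],
  [0,49,0,0,0,0],
  [0,53,0,0,0,0],
  [0,56,0,0,0,0],
  [0,59,0,0,0,0],
  [0,61,0,0,0,0],
  [0,61,0,0,0,0],
])

```text
time: 27.7
eef_pos: [0.6698, 0.0078, 0.117]
eef_rot: [-0.048, 0.932, 0.02, 0.358]
contact_force: [-3.2, 5.9, 5.8]
opening: 0.0286
grip_force: 60.3
```

Call:
servo_tool([
  [0,1,0,0,0,0],
  [0,2,0,0,0,0],
  [0,3,0,0,0,0],
  [0,4,0,0,0,0],
  [0,4,0,0,0,0],
])

```text
time: 28.32
eef_pos: [0.6694, 0.0113, 0.1169]
eef_rot: [-0.048, 0.932, 0.019, 0.358]
contact_force: [-2.4, 4.0, 5.2]
opening: 0.0287
grip_force: 60.3
```

Run:
```python
from h import *
p,q=st()
```

```text
t 28.32 w [0.6694 0.0113 0.1169] L [ 65.9  35.8 116.9] F [-2.4  4.   5.2] open 0.0287 grip 60.3 q [-0.02 -0.01 -0.74  0.12  0.08 -0.09]
```

Call:
servo_tool([
  [0,1,0,0,0,0],
  [0,2,0,0,0,0],
  [0,3,0,0,0,0],
  [0,3,0,0,0,0],
])

```text
time: 28.82
eef_pos: [0.6693, 0.0131, 0.117]
eef_rot: [-0.047, 0.932, 0.018, 0.358]
contact_force: [-2.6, -0.1, 6.0]
opening: 0.0288
grip_force: 60.3
```

Call:
servo_tool([
  [0,1,0,0,0,0],
  [0,2,0,0,0,0],
  [0,2,0,0,0,0],
])

```text
time: 29.2
eef_pos: [0.6692, 0.0133, 0.117]
eef_rot: [-0.046, 0.932, 0.016, 0.358]
contact_force: [-3.1, -6.0, 3.7]
opening: 0.0286
grip_force: 60.3
```

Run:
```python
from h import *
p,q=st()
```

```text
t 29.20 w [0.6692 0.0133 0.117 ] L [ 65.9  37.9 117. ] F [-3.1 -6.   3.7] open 0.0286 grip 60.3 q [-0.01 -0.02 -0.74  0.12  0.07 -0.08]
```

The pusher has stopped at about 0.039 with both racks against the gate. I'll unload the grip, release and retreat.

Call:
servo_tool([
  [0,-1.5,0,0,0,0],
  [0,-1.5,0,0,0,0],
])

```text
time: 29.45
eef_pos: [0.6693, 0.0132, 0.117]
eef_rot: [-0.047, 0.932, 0.018, 0.358]
contact_force: [-1.9, -1.9, 5.2]
opening: 0.0287
grip_force: 60.3
```

Call:
servo_tool([
  [0,0,0,0,0,0],
  [0,0,0,0,0,0],
  [0,0,0,0,0,0],
  [0,0,0,0,0,0],
  [0,0,-10,0,0,0],
  [0,0,-30,0,0,0],
  [0,0,-60,0,0,0],
  [0,0,-90,0,0,0],
  [0,0,-120,0,0,0],
  [0,0,-140,0,0,0],
  [0,0,-150,0,0,0],
  [0,0,-150,0,0,0],
], fingers=-0.3)

```text
time: 30.95
eef_pos: [0.5693, 0.0035, 0.2289]
eef_rot: [-0.047, 0.932, 0.018, 0.358]
contact_force: [0.1, -0.3, -0.5]
opening: 0.0557
grip_force: 0.0
```

Run:
```python
from h import *
p,q=st()
m=r.camera_model("wrist"); T=m["T_tool_cam"]
def pw(P):
    P=q.inv().apply(np.array(P)-p); c=np.linalg.inv(T)@[*P,1]; u=m["K"]@c[:3]; return (u[:2]/u[2]).round(1).tolist()
a=r.read_camera("wrist")[:,:,::-1]; cv2.imwrite("pics/w7.png",a)
print("new caps",[pw(l2w([x,67,104])) for x in (-50,-4.3)],"wait",[pw(l2w([x,89,104])) for x in (-50,-4.3)],"knob",pw(l2w([60,38,115])))
```

```text
t 30.95 w [0.5693 0.0035 0.2289] L [-34.5  38.2 228.9] F [ 0.1 -0.3 -0.5] open 0.0557 grip 0.0 q [-0.04 -0.31 -0.71  0.45  0.1  -0.11]
new caps [[376.1, 79.8], [366.6, 144.3]] wait [[419.3, 79.8], [402.6, 144.3]] knob [319.2, 217.5]
```

View pics/w7.png

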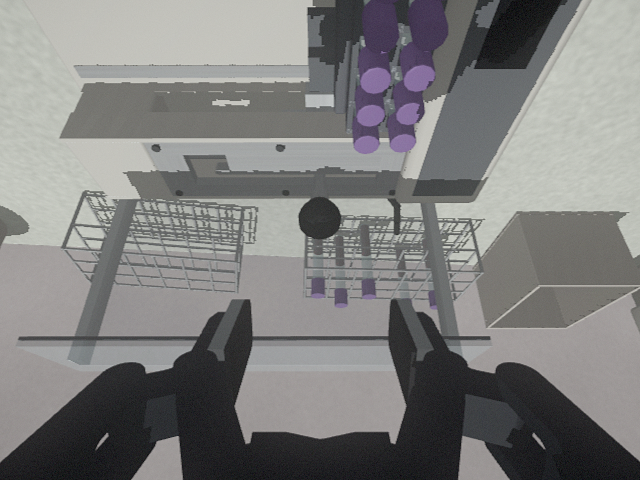

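The knob is upright at (320,218), against a prediction of (319,217.5). The last caps are at (367,145) and (402,144), matching the predictions for y 67 and 89, and both racks stand square. I'm handing the job in.

```bash
python3 -c "
from cell import r
print(r.sign_off())"
```

```text
the job is handed in; nothing more can be done
None
```

The rack is loaded behind the waiting one, the lever is upright and the pusher presses both racks against the gate at about 39 mm of travel; I handed the job in at about 31 s, and the hand-in returned no verdict.

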